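# Refill the dishwasher-tablet dispenser and feed out one tablet

### The job

Refill the tablet dispenser: stack the three loose dishwasher tablets flat and square, one on another, in its empty magazine. Then twist the black knob clockwise all the way to its stop, once, and let it spring fully home, so that one tablet drops into the catch tray and the other two settle flat in the magazine. Leave the bottles, the vase, the lemon, the soap and the spice jar standing where they are.

Things in the scene. Friction and masses are not known exactly. Their poses are not given: they have to be found in the camera images.
- dispenser: fixed white dispenser, 232 (x) x 74 (y) mm; origin on the counter under the magazine's centre, z up. x from -101 to -28 mm: catch tray; about 0: magazine of steel corner guides; 46 to 130 mm: feed housing, 52 mm high, with the knob. The knob drives a feed bar 50 mm towards -x, which pushes the lowest tablet into the tray; those above sink when the bar goes back
- magazine (a point): centre of the magazine's floor, 30 mm above the counter, axes as the dispenser's. Four L-shaped guides, 44 x 44 mm clear between them, upright to 90 mm above the counter, flared to 100 mm. Each covers 6 mm of a side's end: the middle 32 mm of every side is open for fingers. On the y sides nothing else is higher than the floor; on +x the housing begins 46 mm from here
- tray (a point): centre of the catch tray's floor, 22 mm above the counter (8 mm below the magazine's floor); inside 64 (y) x 69 (x) mm, walls 34 mm above the counter; axes as the dispenser's
- knob_grip (a point): on the knob's upright axis (88 mm towards the dispenser's +x from the magazine), 77 mm above the counter, mid-grip. The grip is a black upright bar 46 mm long, 13 mm wide, 64 to 86 mm above the counter, on a 49 mm round skirt. Turns with the knob: x along the bar, which at rest lies along the dispenser's x
- knob (a joint): angle of the spring-return knob: 0 at rest, grows clockwise seen from above, stop at 1.25 rad; the spring pulls it back with 0.06 N m at rest and 0.16 N m at the stop
- tablet_0: loose dishwasher tablet, square, 40 x 40 x 16 mm, about 30 g, white with a blue middle layer and a red dot on top, lying flat on the counter close in front of a tall thing; origin at the centre of its underside, z up, x and y parallel to its sides (all three are alike)
- tablet_1: loose dishwasher tablet, square, 40 x 40 x 16 mm, about 30 g, white with a blue middle layer and a red dot on top, lying flat on the counter close in front of a tall thing; origin at the centre of its underside, z up, x and y parallel to its sides (all three are alike)
- tablet_2: loose dishwasher tablet, square, 40 x 40 x 16 mm, about 30 g, white with a blue middle layer and a red dot on top, lying flat on the counter close in front of a tall thing; origin at the centre of its underside, z up, x and y parallel to its sides (all three are alike)
- oil_bottle: clear glass bottle with yellow oil, 58 mm diameter, 281 mm tall; loose bystander; origin at the centre of its underside, z up
- soap_bottle: white washing-up bottle with a green cap, 64 mm diameter, 231 mm tall; loose bystander; origin at the centre of its underside, z up
- utensil_vase: black vase with kitchen spoons, 96 mm diameter, 264 mm tall; loose bystander; origin at the centre of its underside, z up
- lemon_1: yellow lemon lying on its side, 78 (x) x 55 (y) x 56 mm; loose bystander; origin at the centre of its underside, z up
- soap_bar: pink bar of soap, 42 (x) x 66 (y) x 24 mm; loose bystander; origin at the centre of its underside, z up
- spice_jar_1: spice jar with a green lid, 46 mm diameter, 105 mm tall; loose bystander; origin at the centre of its underside, z up
There are look-alikes about, which are no part of the job. Leave any brown or turquoise look-alike of the tablet_2 alone.

How it is judged:
On the way, in this order (a step that is already met when the one before it is completed fails the run):
1. all three tablets lie flat in the magazine, stacked squarely (within 6 mm of its axis) and let go (horizontal distance between each of tablet_0, tablet_1, tablet_2 and magazine below 0.006 m and z of tablet_0 in the frame of dispenser between 0.025 and 0.0665 m and angle between the z axis of each of tablet_0, tablet_1, tablet_2 and the z axis of dispenser, either way round below 0.1 rad and z of tablet_1 in the frame of dispenser between 0.025 and 0.0665 m and z of tablet_2 in the frame of dispenser between 0.025 and 0.0665 m and contact force between each of tablet_0, tablet_1, tablet_2 and the fingers below 0.05 N and value of joint knob below 0.15 rad), for 0.2 s.
2. the knob is turned clockwise to its stop (beyond 1.17 rad) (value of joint knob above 1.17 rad), for 0.1 s.
At the end, for the whole second after the job is handed in: Knob home (below 0.1 rad); one tablet, any of the three, lies flat in the catch tray (tilt below 0.25 rad, under 10 mm above its floor); the other two lie flat in the magazine, stacked on its floor (within 6 mm of its axis, tilt below 0.1 rad); all at rest (value of joint knob below 0.1 rad and velocity of joint knob below 0.1 rad/s and ((x of tablet_0 in the frame of tray between -0.036 and 0.036 m and y of tablet_0 in the frame of tray between -0.034 and 0.034 m and z of tablet_0 in the frame of tray below 0.01 m and angle between the z axis of tablet_0 and the z axis of dispenser, either way round below 0.25 rad and horizontal distance between each of tablet_1, tablet_2 and magazine below 0.006 m and z of tablet_1 in the frame of dispenser between 0.025 and 0.0505 m and angle between the z axis of each of tablet_1, tablet_2 and the z axis of dispenser, either way round below 0.1 rad and z of tablet_2 in the frame of dispenser between 0.025 and 0.0505 m) or (x of tablet_1 in the frame of tray between -0.036 and 0.036 m and y of tablet_1 in the frame of tray between -0.034 and 0.034 m and z of tablet_1 in the frame of tray below 0.01 m and angle between the z axis of tablet_1 and the z axis of dispenser, either way round below 0.25 rad and horizontal distance between each of tablet_0, tablet_2 and magazine below 0.006 m and z of tablet_0 in the frame of dispenser between 0.025 and 0.0505 m and angle between the z axis of each of tablet_0, tablet_2 and the z axis of dispenser, either way round below 0.1 rad and z of tablet_2 in the frame of dispenser between 0.025 and 0.0505 m) or (x of tablet_2 in the frame of tray between -0.036 and 0.036 m and y of tablet_2 in the frame of tray between -0.034 and 0.034 m and z of tablet_2 in the frame of tray below 0.01 m and angle between the z axis of tablet_2 and the z axis of dispenser, either way round below 0.25 rad and horizontal distance between each of tablet_0, tablet_1 and magazine below 0.006 m and z of tablet_0 in the frame of dispenser between 0.025 and 0.0505 m and angle between the z axis of each of tablet_0, tablet_1 and the z axis of dispenser, either way round below 0.1 rad and z of tablet_1 in the frame of dispenser between 0.025 and 0.0505 m)) and linear speed of each of tablet_0, tablet_1, tablet_2 below 0.02 m/s); the robot touches nothing.
It fails at once if a bystander (oil bottle, washing-up bottle, utensil vase, lemon, soap bar, spice jar) is shifted by more than 25 mm (distance of any of oil_bottle, soap_bottle, utensil_vase, lemon_1, soap_bar, spice_jar_1 from where it was at the start of the episode above 0.025 m).
It fails at once if a bottle, the vase or the spice jar is tipped by more than 0.35 rad (angle between any of oil_bottle, soap_bottle, utensil_vase, spice_jar_1's own z axis and vertical above 0.35 rad).
It also fails if it takes over 72 s, if anything falls off the work surface, if the arm or the gripper's body presses on something with over 40 N, if the wrist force passes 120 N, or if a joint passes its speed limit or range.

### The arm

A 6-joint arm with a two-finger parallel gripper is mounted at the origin on a cart in front of the work surface, level with it; the furniture and walls round the work are solid. World frame = base frame: x ahead of the robot, y to its left, z up, the work surface at z = 0. Lengths are in m, angles in rad, forces in N, time in s.
With the tool pointing down it reaches from about 0.4 to 0.825 m from the base axis. Payload 7 kg.
Tool frame: the origin (TCP) lies at the very end of the fingers, on their centre line; the grasp point (between the pads) lies 19 mm behind it; z points along the fingers, y is the line along which they close (so a half turn about z gives the same grasp; the last joint's range is limited). The gripper opens to 88 mm and grips with 3 to 60 N. Pads are 19 mm wide; open, the fingers measure 130 mm over their backs; the gripper's body (78 mm by 193 mm) begins 47 mm behind the grasp point.
Start: joints at [-0.928, 0.359, 0.012, 0, -1.224, -0.288], TCP at [0.234, -0.633, 0.227] pointing down, gripper open.
Joint ranges: [-3.07, 3.07], [-1.43, 2.12], [-1.02, 1.25], [-3.03, 1.67], [-3.05, -0], [-3.03, 3.03]. Speed limits (rad/s): [2.39, 2.39, 3.01, 3.14, 3.14, 3.14].

### API

Orientations are given as [roll, pitch, yaw] about the fixed x, y, z axes, in that order (R = Rz(yaw) Ry(pitch) Rx(roll)).
In Python, from station import * gives the robot as it stands.
- The arm moves only by the tool servo_tool, never from a script. Its argument "moves" is a list of rows, each an object of numbers: "jaw": the opening, from 0 (shut) to 1 (fully open); "dx", "dy", "dz": the shift along the world's x, y, z in m; "roll": the turn about the world's z in degrees. A call has exactly 10 rows; each row shifts and turns the commanded pose from where the row before left it; what a row does not reach is not made up. A row lasts 1/8 s, in which the tool goes at most 62.5 mm and 10.7 degrees, less where a joint would pass 70% of its speed; a pose out of reach is approached as far as the arm can. A call with a gripper value outside its range is refused whole. The fingers move at their own pace and stop on an object; "newtons" is the grip in N (left out, the last holds). Time passes only in rows, so rows that do not move let the fingers close, or fill a call up. It gives the time, the measured TCP pose, the force, the opening and the grip force at its end, in the units of the state.
- get_state(): the state, without advancing time (a new reading comes with each control period).
- grab_frame(name): name is "scene" or "top"; returns (picture, depth): 400x640x3 uint8, red, green, blue; 400x640 float32, m along the optical axis (not along the pixel's ray), 0 where there is no reading.
- calibration(name): a dict with "intrinsics" (3x3 intrinsics, pixels), "R" (3x3) and "t" (3): a world point X has camera coordinates R X + t. Camera axes: x right, y down, z forward; pixel columns grow to the right and rows downward; lengths in m; the calibration is good to about 2 mm. A picture is of the moment at which its call begins. calibration takes no time and is no camera call.
- job_done(): hands the job in; it is judged then, once.
The state is a dict: "t": time; "q": joint angles; "qd": joint speeds; "joint_efforts": joint torques, N m; "eef_pos": TCP position; "ee_rot": TCP orientation; "force": force on the tool from outside, world axes, zero at the start; "moment": the same for the moment, N m; "width": finger opening in m; "gripper_force": force on a finger pad.
Only numpy, scipy, OpenCV 4.12 (cv2) and the standard library are available. Lean on these libraries where they do the work, as an engineer would, in place of code of your own. Each camera call takes 0.05 s, during which the arm holds its last target. There are 200 camera calls.

## Working session

There is one attempt and no reset: what is moved stays moved. The work goes in short steps, Python scripts to look and compute and a tool call to move; the robot and the scene stay as the last step left them, time stands still between calls to the robot, and variables do not carry over. Pictures are saved under pics/ and viewed, at most 10 in all, crops included, and the job is handed in when it is done.

Besides the shell and the picture viewer there is one more tool, called after "Request:" as name(argument=value, ...) on one line, values as JSON. servo_tool: Moves the arm, as the interface text tells. Its arguments: {"type":"object","properties":{"moves":{"type":"array","items":{"type":"object","properties":{"jaw":{"type":"number"},"dx":{"type":"number"},"dy":{"type":"number"},"dz":{"type":"number"},"roll":{"type":"number"}}}},"newtons":{"type":"number"}},"required":["moves"]}

```bash
mkdir -p pics; cat > h.py <<'E'
from station import *
import numpy as np, cv2
def world(name,D):
    c=calibration(name);K=np.array(c["intrinsics"]);R=np.array(c["R"]);t=np.array(c["t"])
    v,u=np.mgrid[:D.shape[0],:D.shape[1]]
    P=np.stack([(u-K[0,2])/K[0,0]*D,(v-K[1,2])/K[1,1]*D,D],-1)
    return (P-t)@R
def proj(name,X):
    c=calibration(name);K=np.array(c["intrinsics"])
    p=(np.atleast_2d(X)@np.array(c["R"]).T+np.array(c["t"]))@K.T
    return p[:,:2]/p[:,2:]
def save(n,im): cv2.imwrite("pics/"+n,im[...,::-1])
E
python3 - <<'E'
from h import *
for n in("scene","top"):
    im,D=grab_frame(n); save(n+"0.png",im); np.savez("pics/"+n+"0.npz",im=im,W=world(n,D),D=D)
    c=calibration(n); print(n,-np.array(c["R"]).T@c["t"],c["intrinsics"])
s=get_state();print(s["t"],s["eef_pos"],s["ee_rot"],s["width"])
E
```

```text
scene [0.04927741 1.03538988 0.83109588] [[476.14343298   0.         326.82481889]
 [  0.         476.14343298 193.96388723]
 [  0.           0.           1.        ]]
top [0.24028753 0.03048453 1.55770743] [[496.90344011   0.         314.77961923]
 [  0.         496.90344011 207.30106371]
 [  0.           0.           1.        ]]
0.1 [ 0.23431924 -0.63257729  0.22574039] [ 3.14017198e+00 -1.49477027e-04 -2.78688681e+00] 0.08757474305367995
```

View pics/scene0.png

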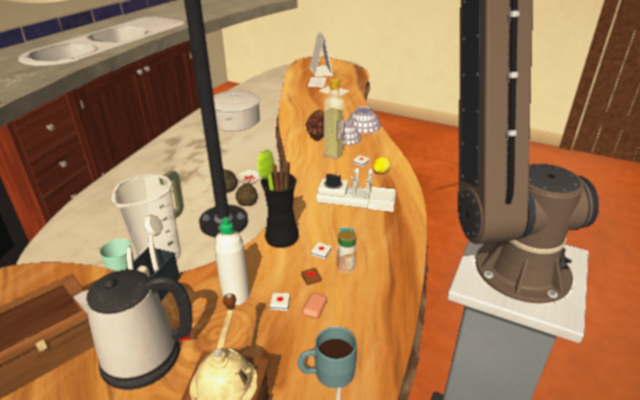

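View pics/top0.png

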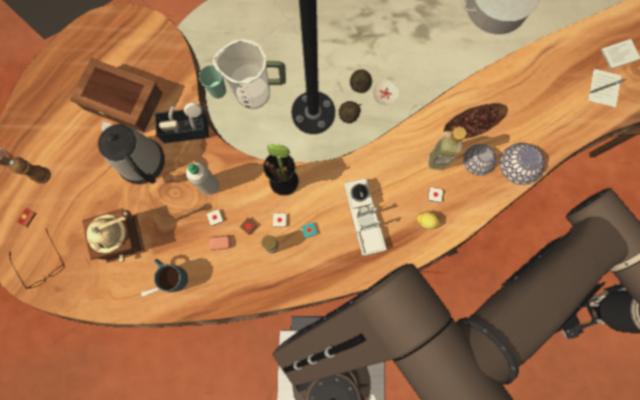

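The top view shows the white tablets with red dots at (436,195), (280,220) and (215,217). The brown look-alike is at (248,227) and the turquoise one at (310,230). The dispenser runs from (358,185), the knob, to (372,240), the tray. Next I measure the poses.

```bash
cat > m.py <<'E'
from h import *
z=np.load("pics/top0.npz");im,W=z["im"],z["W"]
hsv=cv2.cvtColor(im,cv2.COLOR_RGB2HSV)
for name,(u,v) in dict(t0=(436,195),t1=(280,220),t2=(215,217)).items():
    sl=np.s_[v-14:v+15,u-14:u+15]; w=W[sl].reshape(-1,3)
    m=(abs(w[:,2]-.016)<.004)
    p=w[m]; r=cv2.minAreaRect((p[:,:2]*1000).astype(np.float32))
    wh=((hsv[sl][...,1]<60)&(hsv[sl][...,2]>150)).reshape(-1); 
    pw=w[wh&(w[:,2]<.03)]; r2=cv2.minAreaRect((pw[:,:2]*1000).astype(np.float32))
    print(name,m.sum(),p.mean(0),r,"| white",wh.sum(),r2, np.median(pw[:,2]))
sl=np.s_[165:265,335:400];w=W[sl].reshape(-1,3)
for lo,hi in((.015,.026),(.026,.038),(.045,.058),(.06,.075),(.078,.092),(.092,.11)):
    p=w[(w[:,2]>lo)&(w[:,2]<hi)]
    print(lo,hi,len(p),p.mean(0) if len(p) else 0,cv2.minAreaRect((p[:,:2]*1000).astype(np.float32)) if len(p)>3 else 0)
# tall things near
for n,(u,v) in dict(oil=(447,148),soapb=(200,178),vase=(283,178),lemon=(429,220),soap=(219,242),jar=(270,243)).items():
    q=W[v-12:v+13,u-12:u+13].reshape(-1,3);q=q[q[:,2]>.012];print(n,q.mean(0),q.min(0),q.max(0))
a=[cv2.resize(im[160:265,330:400],None,fx=5,fy=5,interpolation=cv2.INTER_CUBIC),cv2.resize(im[180:215,415:455],None,fx=9,fy=9,interpolation=cv2.INTER_CUBIC)]
c=np.zeros((525,750,3),np.uint8);c[:,:350]=a[0];c[:315,370:730]=a[1];save("crop1.png",c)
E
python3 m.py
```

```text
t0 94 [ 0.57906444 -0.31716798  0.0166574 ] ((581.287841796875, -317.57672119140625), (40.129249572753906, 40.90121078491211), 79.82225799560547) | white 109 ((581.6762084960938, -318.2553405761719), (39.367469787597656, 38.814613342285156), 78.32279205322266) 0.018772006510154947
t1 122 [0.4887006  0.17159355 0.01638007] ((488.866943359375, 172.05923461914062), (39.13153839111328, 38.282569885253906), 0.4470334053039551) | white 109 ((490.1576843261719, 172.07994079589844), (37.270938873291016, 38.17719268798828), 1.9832080602645874) 0.01788022583537303
t2 116 [0.49358734 0.37602029 0.01612368] ((494.7181701660156, 376.91998291015625), (44.87931442260742, 40.724632263183594), 24.65788459777832) | white 110 ((493.265869140625, 376.3436279296875), (39.350223541259766, 38.009979248046875), 23.694305419921875) 0.016637202293523543
0.015 0.026 466 [ 0.44505561 -0.10763556  0.02225562] ((505.7817687988281, -93.68013000488281), (235.805908203125, 74.71005249023438), 14.89007568359375)
0.026 0.038 590 [ 0.47715655 -0.0981992   0.03104192] ((503.7822265625, -94.01126098632812), (232.07383728
[... 632 characters left out ...]
3691406), 15.89251708984375)
oil [ 0.67466809 -0.31152258  0.20476497] [ 0.24028753 -0.34613871  0.10670418] [0.72152423 0.03048453 1.55770743]
soapb [0.58416806 0.39075632 0.16395937] [0.24028753 0.03048453 0.04096818] [0.62380514 0.42756509 1.55770743]
vase [0.59744126 0.15555148 0.12335543] [0.24028753 0.03048453 0.01202238] [0.65495216 0.20196624 1.55770743]
lemon [ 0.4894299  -0.2824076   0.07102389] [ 0.24028753 -0.32517819  0.02783329] [0.5218286  0.03048453 1.55770743]
soap [0.41105088 0.35197697 0.04046309] [0.24028753 0.03048453 0.01264465] [0.4405327  0.38857744 1.55770743]
jar [0.40414476 0.19061925 0.09358   ] [0.38388161 0.17094837 0.01339585] [0.43495732 0.21507448 0.11514134]
```

View pics/crop1.png

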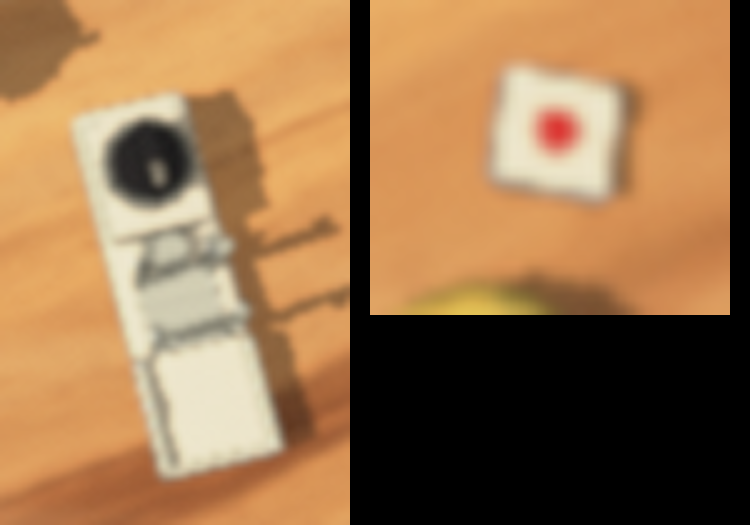

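The crop shows the dispenser turned about 15°, with the knob at the top and the magazine's steel guides in the middle. Tablet 0 sits near the lemon. I'll refine the poses with both cameras and check the clearances.

```bash
cat > m2.py <<'E'
from h import *
from scipy.optimize import minimize
def fit(P,L,Wd,x0):
    # pose of L x Wd rectangle best enclosing the points (soft)
    def f(x):
        c,s=np.cos(x[2]),np.sin(x[2]);d=P-x[:2]
        a=abs(d@[c,s])-L/2;b=abs(d@[-s,c])-Wd/2
        return np.minimum(np.maximum(np.maximum(a,b),0),4).sum()+ .0
    def area(x): return f(x)
    r=min((minimize(f,np.array(x0)+[dx,dy,da],method="Nelder-Mead") for dx in(-3,3) for dy in(-3,3) for da in(-.05,.05)),key=lambda r:r.fun)
    return r.x.round(3),round(r.fun/len(P),3)
T=dict(t0=(581.5,-318,-.19),t1=(489,172,.02),t2=(493.5,376.5,.42))
for n in("top","scene"):
    z=np.load(f"pics/{n}0.npz");W=z["W"]*1000;ok=z["D"]>0;W=W[ok];im=z["im"][ok]
    hsv=cv2.cvtColor(im[None],cv2.COLOR_RGB2HSV)[0]
    for k,x in T.items():
        m=(np.hypot(*(W[:,:2]-x[:2]).T)<40)&(W[:,2]>10)&(W[:,2]<26); p=W[m][:,:2].astype(np.float32)
        print(n,k,m.sum(),np.median(W[m][:,2]).round(1),fit(p,40,40,x),cv2.minAreaRect(p))
        r=m&(hsv[:,1]>150)&((hsv[:,0]<8)|(hsv[:,0]>172));print("   dot",r.sum(),W[r].mean(0).round(1))
    m=(np.hypot(*(W[:,:2]-[504,-94]).T)<140)&(W[:,2]>26)&(W[:,2]<38);p=W[m][:,:2].astype(np.float32)
    print(n,"disp",m.sum(),fit(p,231,74,(504,-94,.26)),cv2.minAreaRect(p))
    m=(np.hypot(*(W[:,:2]-[490,-98]).T)<45)&(W[:,2]>80)&(W[:,2]<108);p=W[m][:,:2]
    print(n,"guides",m.sum(),(p.min(0)+p.max(0))/2,cv2.minAreaRect(p.astype(np.float32)))
    m=(np.hypot(*(W[:,:2]-[575,-75]).T)<35)&(W[:,2]>76)&(W[:,2]<92);p=W[m][:,:2];print("  knob",m.sum(),p.mean(0),cv2.minAreaRect(p.astype(np.float32)))
    m=(np.hypot(*(W[:,:2]-[575,-75]).T)<35)&(W[:,2]>57)&(W[:,2]<92);p=W[m][:,:2];print("  skirt",m.sum(),cv2.minEnclosingCircle(p.astype(np.float32)))
    for k,x in dict(oil=(670,-311),soapb=(584,390),vase=(597,155),jar=(404,190),lemon=(490,-290)).items():
        m=(np.hypot(*(W[:,:2]-x).T)<75)&(W[:,2]>30)&(W[:,2]<300);q=W[m];print("  ",k,m.sum(),np.percentile(q,[1,99],axis=0).round().tolist())
E
python3 m2.py
```

```text
top t0 167 18.7 (array([ 5.80968e+02, -3.17460e+02, -1.77000e-01]), np.float64(0.064)) ((586.7081909179688, -317.500732421875), (54.23863220214844, 45.22233963012695), 0.02760838158428669)
   dot 6 [ 583.4 -318.7   17.3]
top t1 164 17.5 (array([4.89275e+02, 1.72254e+02, 7.00000e-03]), np.float64(0.049)) ((489.1230163574219, 170.91082763671875), (39.600128173828125, 53.65558624267578), 1.6125661134719849)
   dot 6 [490.2 172.1  17.5]
top t2 161 16.8 (array([4.92828e+02, 3.77343e+02, 4.23000e-01]), np.float64(0.073)) ((489.9837341308594, 373.1598205566406), (52.02106475830078, 45.85627746582031), 31.097265243530273)
   dot 8 [493.4 376.4  21. ]
top disp 590 (array([ 5.03317e+02, -9.42470e+01,  2.62000e-01]), np.float64(0.003)) ((503.7822265625, -94.01126098632812), (232.07383728027344, 74.33218383789062), 15.11730670928955)
top guides 64 [490.72299695 -98.02459834] ((489.2381591796875, -97.9351806640625), (61.41764450073242, 58.64112854003906), 17.31122589111328)
  knob 63 [573.34078008 -75.43468174] ((574.5140380859375, -75.06976318359375), (44.840843200683594, 12.789372444152832), 15
[... 1345 characters left out ...]
33), 17.156234741210938)
  knob 78 [572.58323476 -72.90656164] ((573.8701782226562, -73.67198944091797), (45.47066116333008, 20.5421085357666), 11.152458190917969)
  skirt 215 ((569.1730346679688, -67.55469512939453), 28.501850128173828)
   oil 1240 [[662.0, -344.0, 34.0], [717.0, -291.0, 284.0]]
   soapb 1903 [[566.0, 387.0, 34.0], [619.0, 436.0, 230.0]]
   vase 2491 [[573.0, 125.0, 32.0], [657.0, 207.0, 262.0]]
   jar 608 [[384.0, 176.0, 32.0], [428.0, 218.0, 109.0]]
   lemon 185 [[468.0, -305.0, 31.0], [519.0, -254.0, 58.0]]m2.py:19: RuntimeWarning: Mean of empty slice.
  r=m&(hsv[:,1]>150)&((hsv[:,0]<8)|(hsv[:,0]>172));print("   dot",r.sum(),W[r].mean(0).round(1))
  ret = um.true_divide(
```

Request:
servo_tool(moves=[{"dx":0.045,"dy":0.04,"roll":-5,"jaw":1},{"dx":0.045,"dy":0.04,"roll":-5,"jaw":1},{"dx":0.045,"dy":0.04,"roll":-5,"jaw":1},{"dx":0.045,"dy":0.04,"roll":-5,"jaw":1},{"dx":0.045,"dy":0.04,"roll":-5,"jaw":1},{"dx":0.045,"dy":0.04,"roll":-5,"jaw":1},{"dx":0.04,"dy":0.04,"jaw":1},{"dx":0.03,"dy":0.03,"dz":-0.03,"jaw":1},{"dx":0.007,"dy":0.005,"dz":-0.03,"jaw":1},{"dz":-0.03,"jaw":1}], newtons=15)

```text
$.moves[0]: bad value
```

Request:
servo_tool(moves=[{"dx":0.045,"dy":0.04,"dz":0.0,"roll":-5.0,"jaw":1.0},{"dx":0.045,"dy":0.04,"dz":0.0,"roll":-5.0,"jaw":1.0},{"dx":0.045,"dy":0.04,"dz":0.0,"roll":-5.0,"jaw":1.0},{"dx":0.045,"dy":0.04,"dz":0.0,"roll":-5.0,"jaw":1.0},{"dx":0.045,"dy":0.04,"dz":0.0,"roll":-5.0,"jaw":1.0},{"dx":0.045,"dy":0.04,"dz":0.0,"roll":-6.0,"jaw":1.0},{"dx":0.04,"dy":0.04,"dz":0.0,"roll":0.0,"jaw":1.0},{"dx":0.03,"dy":0.03,"dz":-0.03,"roll":0.0,"jaw":1.0},{"dx":0.007,"dy":0.005,"dz":-0.03,"roll":0.0,"jaw":1.0},{"dx":0.0,"dy":0.0,"dz":-0.03,"roll":0.0,"jaw":1.0}], newtons=15)

```text
t: 1.35
eef_pos: [0.582, -0.3167, 0.135]
ee_rot: [3.141, -0.001, 2.957]
force: [-0.9, 0.1, 0.2]
width: 0.0878
gripper_force: 0.0
```

Request:
servo_tool(moves=[{"dx":-0.001,"dy":-0.001,"dz":-0.045,"roll":0.0,"jaw":1.0},{"dx":0.0,"dy":0.0,"dz":-0.045,"roll":0.0,"jaw":1.0},{"dx":0.0,"dy":0.0,"dz":-0.025,"roll":0.0,"jaw":1.0},{"dx":0.0,"dy":0.0,"dz":-0.013,"roll":0.0,"jaw":0.7},{"dx":0.0,"dy":0.0,"dz":0.0,"roll":0.0,"jaw":0.5},{"dx":0.0,"dy":0.0,"dz":0.0,"roll":0.0,"jaw":0.4},{"dx":0.0,"dy":0.0,"dz":0.0,"roll":0.0,"jaw":0.3},{"dx":0.0,"dy":0.0,"dz":0.0,"roll":0.0,"jaw":0.3},{"dx":0.0,"dy":0.0,"dz":0.0,"roll":0.0,"jaw":0.3},{"dx":0.0,"dy":0.0,"dz":0.0,"roll":0.0,"jaw":0.3}], newtons=15)

```text
t: 2.6
eef_pos: [0.5809, -0.319, 0.0093]
ee_rot: [-3.141, 0.001, 2.956]
force: [-1.6, 1.5, 6.7]
width: 0.0401
gripper_force: 14.9
```

Request:
servo_tool(moves=[{"dx":0.0,"dy":0.0,"dz":0.03,"roll":0.0,"jaw":0.3},{"dx":0.0,"dy":0.0,"dz":0.05,"roll":0.0,"jaw":0.3},{"dx":0.0,"dy":0.0,"dz":0.05,"roll":0.0,"jaw":0.3},{"dx":-0.02,"dy":0.05,"dz":0.0,"roll":5.0,"jaw":0.3},{"dx":-0.02,"dy":0.05,"dz":0.0,"roll":5.0,"jaw":0.3},{"dx":-0.02,"dy":0.05,"dz":0.0,"roll":5.0,"jaw":0.3},{"dx":-0.02,"dy":0.05,"dz":0.0,"roll":5.0,"jaw":0.3},{"dx":-0.011,"dy":0.021,"dz":0.0,"roll":5.7,"jaw":0.3},{"dx":0.0,"dy":0.0,"dz":0.0,"roll":0.0,"jaw":0.3},{"dx":0.0,"dy":0.0,"dz":0.0,"roll":0.0,"jaw":0.3}], newtons=15)

```text
t: 3.85
eef_pos: [0.4898, -0.0981, 0.1387]
ee_rot: [-3.141, 0.0, -2.88]
force: [0.1, 0.2, -0.2]
width: 0.04
gripper_force: 14.9
```

```bash
python3 - <<'E'
from h import *
s=get_state();print(s["eef_pos"],s["ee_rot"],s["width"])
im,D=grab_frame("scene");W=world("scene",D)*1000
np.savez("pics/s1.npz",im=im,W=W)
c=cv2.resize(im[120:240,300:440],None,fx=5,fy=5,interpolation=cv2.INTER_CUBIC);save("s1.png",c)
m=(np.hypot(W[...,0]-490,W[...,1]+98)<45)&(W[...,2]>100)&(W[...,2]<155);hsv=cv2.cvtColor(im,cv2.COLOR_RGB2HSV)
w=m&(hsv[...,2]>130)&(hsv[...,1]<70);print(w.sum(),W[w].mean(0),W[w].min(0),W[w].max(0))
print(proj("scene",[[.4895,-.0976,.03],[.4895,-.0976,.137]]))
E
```

```text
[ 0.48982888 -0.09812245  0.13869353] [-3.14145788e+00  3.73426188e-04 -2.88028362e+00] 0.039986056673298395
78 [481.11452642 -82.40322132 142.03062755] [ 457.86381607 -128.69036481  100.26062166] [511.81357606 -59.87184273 154.70129982]
[[360.57423453 193.41772016]
 [362.17228821 162.91992506]]
```

View pics/s1.png

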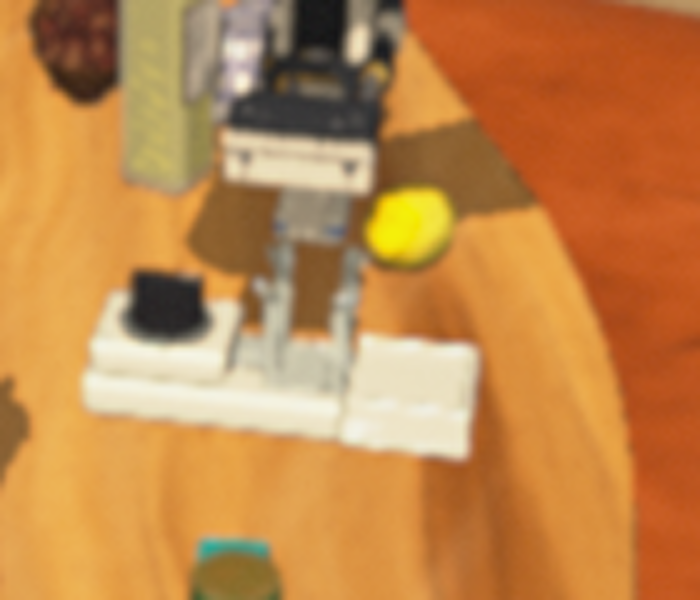

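The crop shows the gripper, with the tablet's blue edge at (280–342, 232), centred over the guides at (278, 343). I'll lower it.

Request:
servo_tool(moves=[{"dx":0.0,"dy":0.0,"dz":-0.02,"roll":0.0,"jaw":0.3},{"dx":0.0,"dy":0.0,"dz":-0.015,"roll":0.0,"jaw":0.3},{"dx":0.0,"dy":0.0,"dz":-0.01,"roll":0.0,"jaw":0.3},{"dx":0.0,"dy":0.0,"dz":-0.01,"roll":0.0,"jaw":0.3},{"dx":0.0,"dy":0.0,"dz":-0.01,"roll":0.0,"jaw":0.3},{"dx":0.0,"dy":0.0,"dz":-0.01,"roll":0.0,"jaw":0.3},{"dx":0.0,"dy":0.0,"dz":-0.01,"roll":0.0,"jaw":0.3},{"dx":0.0,"dy":0.0,"dz":-0.01,"roll":0.0,"jaw":0.3},{"dx":0.0,"dy":0.0,"dz":0.0,"roll":0.0,"jaw":0.3},{"dx":0.0,"dy":0.0,"dz":0.0,"roll":0.0,"jaw":0.3}], newtons=15)

```text
t: 5.15
eef_pos: [0.4897, -0.0979, 0.0437]
ee_rot: [-3.141, 0.0, -2.879]
force: [0.6, 0.2, -0.2]
width: 0.0395
gripper_force: 14.9
```

Request:
servo_tool(moves=[{"dx":0.0,"dy":0.0,"dz":-0.003,"roll":0.0,"jaw":0.3},{"dx":0.0,"dy":0.0,"dz":0.0,"roll":0.0,"jaw":0.3},{"dx":0.0,"dy":0.0,"dz":0.0,"roll":0.0,"jaw":0.7},{"dx":0.0,"dy":0.0,"dz":0.0,"roll":0.0,"jaw":0.7},{"dx":0.0,"dy":0.0,"dz":0.0,"roll":0.0,"jaw":0.7},{"dx":0.0,"dy":0.0,"dz":0.02,"roll":0.0,"jaw":0.7},{"dx":0.0,"dy":0.0,"dz":0.03,"roll":0.0,"jaw":0.7},{"dx":0.0,"dy":0.0,"dz":0.03,"roll":0.0,"jaw":0.7},{"dx":-0.01,"dy":0.0,"dz":0.03,"roll":-5.0,"jaw":0.7},{"dx":-0.01,"dy":0.04,"dz":0.01,"roll":-5.0,"jaw":1.0}], newtons=15)

```text
t: 6.4
eef_pos: [0.4702, -0.0586, 0.1624]
ee_rot: [3.142, 0.003, -3.059]
force: [0.1, 0.6, 0.5]
width: 0.0668
gripper_force: 0.0
```

```bash
cat > mag.py <<'E'
from h import *
import sys
s=get_state();print(s["eef_pos"],s["ee_rot"][2],s["width"])
c,sn=np.cos(.263),np.sin(.263)
for n in("scene","top"):
    im,D=grab_frame(n);W=world(n,D)*1000;W[D<=0]=-1e3
    d=W[...,:2]-[489.5,-97.6];X=d@[c,sn];Y=d@[-sn,c];Z=W[...,2]
    m=(abs(X)<26)&(abs(Y)<26)&(Z>25)&(Z<100)
    h=np.histogram(Z[m],bins=np.arange(25,105,4));print(n,h[0])
    hs=cv2.cvtColor(im,cv2.COLOR_RGB2HSV)
    r=m&(hs[...,1]>110)&((hs[...,0]<8)|(hs[...,0]>172))
    print(" red",r.sum(),X[r].mean(),Y[r].mean(),Z[r].mean())
    u,v=proj(n,[[.4895,-.0976,.05]])[0].astype(int)
    if len(sys.argv)>1: save(f"{sys.argv[1]}_{n}.png",cv2.resize(im[v-35:v+35,u-45:u+45],None,fx=6,fy=6,interpolation=cv2.INTER_CUBIC))
E
python3 mag.py a
```

```text
[ 0.47017631 -0.05856415  0.16238169] -3.0594891687727888 0.06683325851069859
scene [11 31 17 21 25 64 32  8 10  7 11 11 14  9 13 17 13 14  6]
 red 10 1.114595813556354 -0.575044363357029 48.43951167511689
top [6 8 9 1 0 0 1 2 0 1 0 0 0 1 0 0 0 3 1]
 red 0 nan nan nanmag.py:12: RuntimeWarning: Mean of empty slice.
  print(" red",r.sum(),X[r].mean(),Y[r].mean(),Z[r].mean())
  ret = ret.dtype.type(ret / rcount)
```

The red dot reads at 1 mm from the axis with its top at about 46 mm, so tablet 0 is seated. Next is tablet 1.

Request:
servo_tool(moves=[{"dx":0.0,"dy":0.05,"dz":0.0,"roll":-4.7,"jaw":1.0},{"dx":0.0,"dy":0.05,"dz":0.0,"roll":0.0,"jaw":1.0},{"dx":0.0,"dy":0.05,"dz":0.0,"roll":0.0,"jaw":1.0},{"dx":0.009,"dy":0.05,"dz":0.0,"roll":0.0,"jaw":1.0},{"dx":0.0096,"dy":0.0312,"dz":-0.02,"roll":0.0,"jaw":1.0},{"dx":0.0,"dy":0.0,"dz":-0.04,"roll":0.0,"jaw":1.0},{"dx":0.0,"dy":0.0,"dz":-0.04,"roll":0.0,"jaw":1.0},{"dx":0.0,"dy":0.0,"dz":-0.03,"roll":0.0,"jaw":1.0},{"dx":0.0,"dy":0.0,"dz":-0.01,"roll":0.0,"jaw":1.0},{"dx":0.0,"dy":0.0,"dz":0.0,"roll":0.0,"jaw":1.0}], newtons=15)

```text
t: 7.75
eef_pos: [0.4881, 0.173, 0.0204]
ee_rot: [-3.141, -0.001, -3.136]
force: [0.2, 0.4, 0.6]
width: 0.0875
gripper_force: 0.0
```

Request:
servo_tool(moves=[{"dx":0.0007,"dy":0.0,"dz":-0.0125,"roll":-0.3,"jaw":0.7},{"dx":0.0,"dy":0.0,"dz":0.0,"roll":0.0,"jaw":0.5},{"dx":0.0,"dy":0.0,"dz":0.0,"roll":0.0,"jaw":0.4},{"dx":0.0,"dy":0.0,"dz":0.0,"roll":0.0,"jaw":0.3},{"dx":0.0,"dy":0.0,"dz":0.0,"roll":0.0,"jaw":0.3},{"dx":0.0,"dy":0.0,"dz":0.0,"roll":0.0,"jaw":0.3},{"dx":0.0,"dy":0.0,"dz":0.0,"roll":0.0,"jaw":0.3},{"dx":0.0,"dy":0.0,"dz":0.0,"roll":0.0,"jaw":0.3},{"dx":0.0,"dy":0.0,"dz":0.03,"roll":0.0,"jaw":0.3},{"dx":0.0,"dy":0.0,"dz":0.05,"roll":0.0,"jaw":0.3}], newtons=15)

```text
t: 9.0
eef_pos: [0.4876, 0.1724, 0.0873]
ee_rot: [-3.139, -0.004, -3.141]
force: [1.4, 1.0, -0.6]
width: 0.0396
gripper_force: 15.0
```

Request:
servo_tool(moves=[{"dx":-0.01,"dy":0.0,"dz":0.05,"roll":0.0,"jaw":0.3},{"dx":-0.01,"dy":-0.05,"dz":0.0,"roll":0.0,"jaw":0.3},{"dx":0.0,"dy":-0.05,"dz":0.0,"roll":0.0,"jaw":0.3},{"dx":0.0,"dy":-0.05,"dz":0.0,"roll":5.0,"jaw":0.3},{"dx":0.0,"dy":-0.05,"dz":0.0,"roll":5.0,"jaw":0.3},{"dx":0.01,"dy":-0.05,"dz":0.0,"roll":5.0,"jaw":0.3},{"dx":0.0113,"dy":-0.0202,"dz":0.0,"roll":0.0,"jaw":0.3},{"dx":0.0,"dy":0.0,"dz":0.0,"roll":0.0,"jaw":0.3},{"dx":0.0,"dy":0.0,"dz":0.0,"roll":0.0,"jaw":0.3},{"dx":0.0,"dy":0.0,"dz":0.0,"roll":0.0,"jaw":0.3}], newtons=15)

```text
t: 10.25
eef_pos: [0.4898, -0.0962, 0.138]
ee_rot: [3.141, -0.0, -2.878]
force: [0.1, 0.0, -0.1]
width: 0.0394
gripper_force: 15.0
```

Request:
servo_tool(moves=[{"dx":-0.0007,"dy":-0.0015,"dz":-0.01,"roll":0.0,"jaw":0.3},{"dx":0.0,"dy":0.0,"dz":-0.01,"roll":0.0,"jaw":0.3},{"dx":0.0,"dy":0.0,"dz":-0.01,"roll":0.0,"jaw":0.3},{"dx":0.0,"dy":0.0,"dz":-0.01,"roll":0.0,"jaw":0.3},{"dx":0.0,"dy":0.0,"dz":-0.01,"roll":0.0,"jaw":0.3},{"dx":0.0,"dy":0.0,"dz":-0.01,"roll":0.0,"jaw":0.3},{"dx":0.0,"dy":0.0,"dz":-0.01,"roll":0.0,"jaw":0.3},{"dx":0.0,"dy":0.0,"dz":-0.008,"roll":0.0,"jaw":0.3},{"dx":0.0,"dy":0.0,"dz":-0.003,"roll":0.0,"jaw":0.3},{"dx":0.0,"dy":0.0,"dz":0.0,"roll":0.0,"jaw":0.3}], newtons=15)

```text
t: 11.5
eef_pos: [0.4893, -0.0985, 0.0569]
ee_rot: [-3.142, -0.0, -2.879]
force: [-0.4, -0.4, 0.1]
width: 0.0397
gripper_force: 15.0
```

Request:
servo_tool(moves=[{"dx":0.0,"dy":0.0,"dz":0.0,"roll":0.0,"jaw":0.7},{"dx":0.0,"dy":0.0,"dz":0.0,"roll":0.0,"jaw":0.7},{"dx":0.0,"dy":0.0,"dz":0.0,"roll":0.0,"jaw":0.7},{"dx":0.0,"dy":0.0,"dz":0.02,"roll":0.0,"jaw":0.7},{"dx":0.0,"dy":0.0,"dz":0.03,"roll":0.0,"jaw":0.7},{"dx":-0.005,"dy":0.0,"dz":0.04,"roll":-5.0,"jaw":0.7},{"dx":-0.015,"dy":0.05,"dz":0.01,"roll":-5.0,"jaw":1.0},{"dx":-0.015,"dy":0.06,"dz":0.0,"roll":-5.0,"jaw":1.0},{"dx":0.0,"dy":0.06,"dz":0.0,"roll":0.0,"jaw":1.0},{"dx":0.0,"dy":0.06,"dz":0.0,"roll":0.0,"jaw":1.0}], newtons=15)

```text
t: 12.75
eef_pos: [0.454, 0.1335, 0.1577]
ee_rot: [3.141, 0.001, -3.141]
force: [2.1, -1.0, 0.3]
width: 0.0875
gripper_force: 0.0
```

```bash
python3 mag.py b 2>/dev/null
```

```text
[0.45403221 0.13347089 0.15774845] -3.1409840072169244 0.08754275418312414
scene [ 8 25 22 19 24 13 25 18 22 57 30 10 15  9  9 11 10  7  4]
 red 12 -0.3302963237548358 0.16738935828156243 63.85401903001334
top [13 27 19  7  5  9  2  9 50 77 47  8  2  3  3  4  4  9  9]
 red 16 2.047521356944621 -1.5616919966794987 62.83952336643504
```

View pics/b_scene.png

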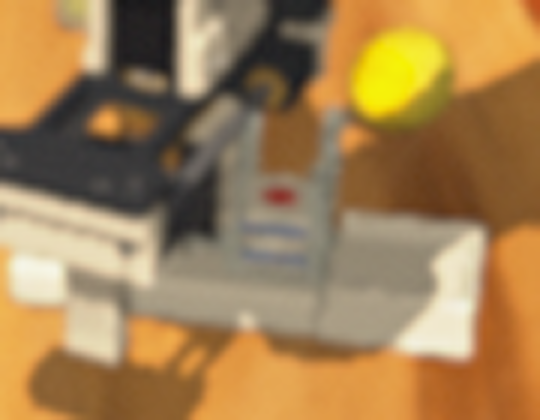

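The crop shows two tablets lying flat in the guides (two blue bands near y 230 and 257, red dot at (280,196)). Next is tablet 2.

Request:
servo_tool(moves=[{"dx":0.0,"dy":0.06,"dz":0.0,"roll":0.0,"jaw":1.0},{"dx":0.0,"dy":0.06,"dz":0.0,"roll":6.0,"jaw":1.0},{"dx":0.0,"dy":0.06,"dz":0.0,"roll":9.0,"jaw":1.0},{"dx":0.02,"dy":0.05,"dz":0.0,"roll":9.0,"jaw":1.0},{"dx":0.0184,"dy":0.014,"dz":-0.01,"roll":0.0,"jaw":1.0},{"dx":0.0,"dy":0.0,"dz":-0.04,"roll":0.0,"jaw":1.0},{"dx":0.0,"dy":0.0,"dz":-0.04,"roll":0.0,"jaw":1.0},{"dx":0.0,"dy":0.0,"dz":-0.04,"roll":0.0,"jaw":1.0},{"dx":0.0,"dy":0.0,"dz":-0.008,"roll":0.0,"jaw":1.0},{"dx":0.0,"dy":0.0,"dz":0.0,"roll":0.0,"jaw":1.0}], newtons=15)

```text
t: 14.1
eef_pos: [0.4931, 0.3755, 0.0194]
ee_rot: [-3.141, -0.0, -2.722]
force: [-0.4, -0.9, 0.8]
width: 0.0879
gripper_force: 0.0
```

Request:
servo_tool(moves=[{"dx":-0.0005,"dy":0.0015,"dz":-0.0115,"roll":0.0,"jaw":0.7},{"dx":0.0,"dy":0.0,"dz":0.0,"roll":0.0,"jaw":0.5},{"dx":0.0,"dy":0.0,"dz":0.0,"roll":0.0,"jaw":0.4},{"dx":0.0,"dy":0.0,"dz":0.0,"roll":0.0,"jaw":0.3},{"dx":0.0,"dy":0.0,"dz":0.0,"roll":0.0,"jaw":0.3},{"dx":0.0,"dy":0.0,"dz":0.0,"roll":0.0,"jaw":0.3},{"dx":0.0,"dy":0.0,"dz":0.0,"roll":0.0,"jaw":0.3},{"dx":0.0,"dy":0.0,"dz":0.0,"roll":0.0,"jaw":0.3},{"dx":0.0,"dy":0.0,"dz":0.03,"roll":0.0,"jaw":0.3},{"dx":0.0,"dy":0.0,"dz":0.05,"roll":0.0,"jaw":0.3}], newtons=15)

```text
t: 15.35
eef_pos: [0.4912, 0.3758, 0.0863]
ee_rot: [-3.139, -0.004, -2.722]
force: [0.6, 0.6, -0.4]
width: 0.0401
gripper_force: 14.9
```

Request:
servo_tool(moves=[{"dx":-0.02,"dy":0.0,"dz":0.055,"roll":-8.0,"jaw":0.3},{"dx":-0.016,"dy":-0.03,"dz":0.01,"roll":-8.0,"jaw":0.3},{"dx":0.0,"dy":-0.05,"dz":0.0,"roll":-8.0,"jaw":0.3},{"dx":0.0,"dy":-0.055,"dz":0.0,"roll":0.0,"jaw":0.3},{"dx":0.0,"dy":-0.055,"dz":0.0,"roll":0.0,"jaw":0.3},{"dx":0.0,"dy":-0.055,"dz":0.0,"roll":0.0,"jaw":0.3},{"dx":0.0,"dy":-0.055,"dz":0.0,"roll":0.0,"jaw":0.3},{"dx":0.0,"dy":-0.055,"dz":0.0,"roll":5.0,"jaw":0.3},{"dx":0.01,"dy":-0.05,"dz":0.0,"roll":5.0,"jaw":0.3},{"dx":0.012,"dy":-0.04,"dz":0.0,"roll":5.0,"jaw":0.3}], newtons=15)

```text
t: 16.6
eef_pos: [0.4781, -0.0698, 0.1527]
ee_rot: [3.141, 0.0, -2.877]
force: [0.7, 0.5, -0.5]
width: 0.0398
gripper_force: 14.9
```

Request:
servo_tool(moves=[{"dx":0.0112,"dy":-0.0275,"dz":0.0,"roll":0.0,"jaw":0.3},{"dx":0.0,"dy":0.0,"dz":-0.015,"roll":0.0,"jaw":0.3},{"dx":0.0,"dy":0.0,"dz":0.0,"roll":0.0,"jaw":0.3},{"dx":0.0,"dy":0.0,"dz":-0.01,"roll":0.0,"jaw":0.3},{"dx":0.0,"dy":0.0,"dz":-0.01,"roll":0.0,"jaw":0.3},{"dx":0.0,"dy":0.0,"dz":-0.01,"roll":0.0,"jaw":0.3},{"dx":0.0,"dy":0.0,"dz":-0.01,"roll":0.0,"jaw":0.3},{"dx":0.0,"dy":0.0,"dz":-0.01,"roll":0.0,"jaw":0.3},{"dx":0.0,"dy":0.0,"dz":-0.01,"roll":0.0,"jaw":0.3},{"dx":0.0,"dy":0.0,"dz":0.0,"roll":0.0,"jaw":0.3}], newtons=15)

```text
t: 17.85
eef_pos: [0.4898, -0.0971, 0.077]
ee_rot: [-3.139, -0.001, -2.879]
force: [3.8, -13.2, -5.4]
width: 0.0413
gripper_force: 15.0
```

```bash
python3 - <<'E'
from h import *
s=get_state();print(s["force"],s["moment"],s["joint_efforts"])
o=[]
for n in("scene","top"):
    im,D=grab_frame(n);u,v=proj(n,[[.4895,-.0976,.09]])[0].astype(int)
    o.append(cv2.resize(im[v-32:v+38,u-32:u+34],None,fx=6,fy=6,interpolation=cv2.INTER_CUBIC))
save("c.png",np.hstack(o))
E
```

```text
[  3.80188067 -13.2447846   -5.4119122 ] [-5.18123628 -1.75934339 -0.03082611] [ 6.39788479e+00 -4.26268709e+01  2.22619092e+01  1.90320790e+00
 -6.66456353e-01  2.97618960e-02]
```

View pics/c.png

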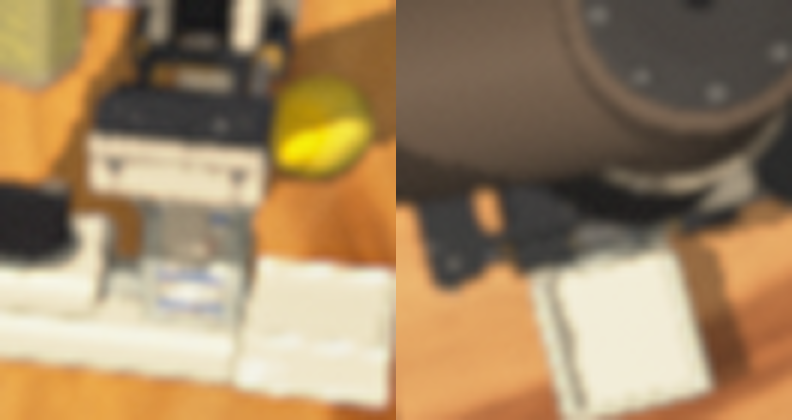

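Request:
servo_tool(moves=[{"dx":0.0,"dy":-0.001,"dz":0.0,"roll":0.0,"jaw":0.3},{"dx":0.0,"dy":0.0,"dz":0.0,"roll":0.0,"jaw":0.3},{"dx":0.0,"dy":0.0,"dz":0.01,"roll":0.0,"jaw":0.3},{"dx":0.0,"dy":0.0,"dz":0.01,"roll":0.0,"jaw":0.3},{"dx":0.0,"dy":0.0,"dz":0.01,"roll":0.0,"jaw":0.3},{"dx":0.0,"dy":0.0,"dz":0.01,"roll":0.0,"jaw":0.3},{"dx":0.0,"dy":0.0,"dz":0.01,"roll":0.0,"jaw":0.3},{"dx":0.0,"dy":0.0,"dz":0.01,"roll":0.0,"jaw":0.3},{"dx":0.0,"dy":0.0,"dz":0.0,"roll":0.0,"jaw":0.3},{"dx":0.0,"dy":0.0,"dz":0.0,"roll":0.0,"jaw":0.3}], newtons=15)

```text
t: 19.2
eef_pos: [0.4893, -0.0964, 0.1374]
ee_rot: [3.141, -0.0, -2.879]
force: [0.1, 0.1, -0.9]
width: 0.0414
gripper_force: 15.0
```

```bash
python3 mag.py d 2>/dev/null; python3 - <<'E'
from h import *
s=get_state();print(s["force"],s["moment"],s["width"])
im,D=grab_frame("scene");u,v=proj("scene",[[.4895,-.0976,.09]])[0].astype(int)
save("d.png",cv2.resize(im[v-35:v+40,u-40:u+45],None,fx=7,fy=7,interpolation=cv2.INTER_CUBIC))
E
```

```text
[ 0.48925595 -0.09639053  0.13736543] -2.8793784561247655 0.04142308528120629
scene [11 27 23 14 18 21 17 20 22 68 27 10 14 10 13 13 14 11 10]
 red 11 -0.8711657686158193 2.0585924101183117 64.746585390375
top [ 9 18  8  5  2  0  4  5  6 15  6  3  0  2  0  0  2  6  3]
 red 0 nan nan nan
[-0.08960651 -0.27107969  0.48049532] [ 0.0277154  -0.03241923  0.04073519] 0.04153535867990527
```

View pics/d.png

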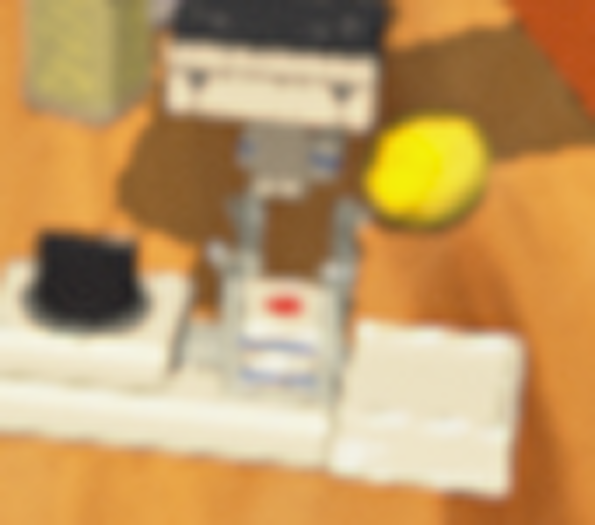

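The crop shows the tablet about 16 mm higher between the fingers than before: blue at y 150, finger tips at y 185. It caught on a guide and slid up, so I'll set it on free counter and grip it again.

Request:
servo_tool(moves=[{"dx":0.02,"dy":-0.034,"dz":0.0,"roll":0.0,"jaw":0.3},{"dx":0.025,"dy":-0.035,"dz":0.0,"roll":0.0,"jaw":0.3},{"dx":0.025,"dy":-0.035,"dz":0.0,"roll":0.0,"jaw":0.3},{"dx":0.0,"dy":0.0,"dz":-0.04,"roll":0.0,"jaw":0.3},{"dx":0.0,"dy":0.0,"dz":-0.04,"roll":0.0,"jaw":0.3},{"dx":0.0,"dy":0.0,"dz":-0.025,"roll":0.0,"jaw":0.3},{"dx":0.0,"dy":0.0,"dz":-0.01,"roll":0.0,"jaw":0.3},{"dx":0.0,"dy":0.0,"dz":-0.01,"roll":0.0,"jaw":0.3},{"dx":0.0,"dy":0.0,"dz":0.0,"roll":0.0,"jaw":0.3},{"dx":0.0,"dy":0.0,"dz":0.0,"roll":0.0,"jaw":0.3}], newtons=15)

```text
t: 20.6
eef_pos: [0.5608, -0.2019, 0.0123]
ee_rot: [-3.14, 0.001, -2.879]
force: [4.7, -10.0, -5.4]
width: 0.0411
gripper_force: 15.0
```

```bash
python3 - <<'E'
from h import *
s=get_state();print(s["force"],s["moment"],s["joint_efforts"])
o=[]
for n in("scene","top"):
    im,D=grab_frame(n);W=world(n,D)*1000;np.savez(f"pics/e_{n}.npz",im=im,W=W)
    u,v=proj(n,[[.5608,-.2019,.03]])[0].astype(int)
    o.append(cv2.resize(im[v-38:v+32,u-33:u+33],None,fx=6,fy=6,interpolation=cv2.INTER_CUBIC))
save("e.png",np.hstack(o))
E
```

```text
[ 4.73919838 -9.98757809 -5.42742382] [-3.41115501 -1.50859441  0.12687626] [  4.82582822 -58.0679512   18.69060695   2.52723388  -1.60769988
  -0.12427399]
```

View pics/e.png

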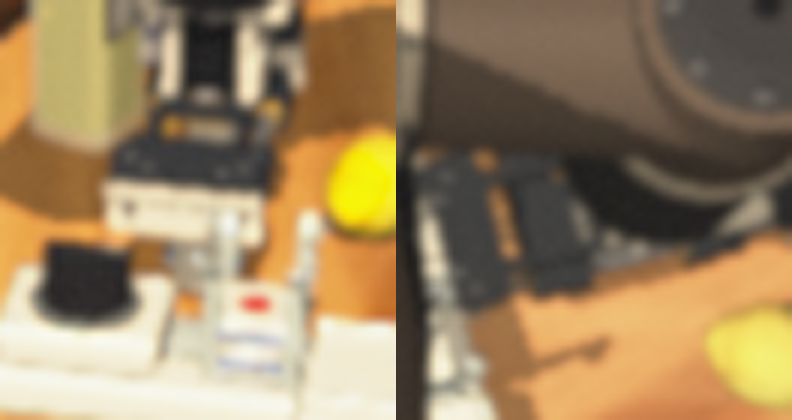

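The gripper's body end is leaning on the guides here (the force is about 12 N), because the spot is too near the dispenser. I'll lift and move further out.

Request:
servo_tool(moves=[{"dx":0.0,"dy":-0.003,"dz":0.005,"roll":0.0,"jaw":0.3},{"dx":0.0,"dy":0.0,"dz":0.03,"roll":0.0,"jaw":0.3},{"dx":0.0,"dy":0.0,"dz":0.03,"roll":0.0,"jaw":0.3},{"dx":0.008,"dy":-0.03,"dz":0.0,"roll":0.0,"jaw":0.3},{"dx":0.007,"dy":-0.03,"dz":0.0,"roll":0.0,"jaw":0.3},{"dx":0.0,"dy":0.0,"dz":-0.02,"roll":0.0,"jaw":0.3},{"dx":0.0,"dy":0.0,"dz":-0.02,"roll":0.0,"jaw":0.3},{"dx":0.0,"dy":0.0,"dz":-0.02,"roll":0.0,"jaw":0.3},{"dx":0.0,"dy":0.0,"dz":0.0,"roll":0.0,"jaw":0.3},{"dx":0.0,"dy":0.0,"dz":0.0,"roll":0.0,"jaw":0.3}], newtons=15)

```text
t: 21.95
eef_pos: [0.5748, -0.2635, 0.0181]
ee_rot: [-3.141, 0.0, -2.879]
force: [0.8, 0.8, 0.2]
width: 0.0415
gripper_force: 15.0
```

```bash
python3 - <<'E'
from h import *
s=get_state();print(s["force"],s["moment"])
im,D=grab_frame("scene");W=world("scene",D)*1000
u,v=proj("scene",[[s["eef_pos"][0],s["eef_pos"][1],.03]])[0].astype(int)
save("f.png",cv2.resize(im[v-38:v+32,u-33:u+33],None,fx=8,fy=8,interpolation=cv2.INTER_CUBIC))
hs=cv2.cvtColor(im,cv2.COLOR_RGB2HSV)
m=(np.hypot(W[...,0]-s["eef_pos"][0]*1000,W[...,1]-s["eef_pos"][1]*1000)<40)&(W[...,2]>2)&(W[...,2]<50)
b=m&(hs[...,0]>100)&(hs[...,0]<130)&(hs[...,1]>60);w=m&(hs[...,1]<50)&(hs[...,2]>150)
for k in(b,w):print(k.sum(),W[k].round(0).tolist()[:30])
E
```

```text
[0.75113006 0.75669531 0.24736309] [ 0.00875361 -0.03439472  0.01302191]
0 []
11 [[560.0, -252.0, 32.0], [556.0, -249.0, 34.0], [552.0, -248.0, 36.0], [584.0, -240.0, 28.0], [559.0, -239.0, 35.0], [560.0, -243.0, 29.0], [560.0, -242.0, 25.0], [557.0, -253.0, 20.0], [568.0, -263.0, 4.0], [566.0, -260.0, 2.0], [564.0, -254.0, 2.0]]
```

View pics/f.png

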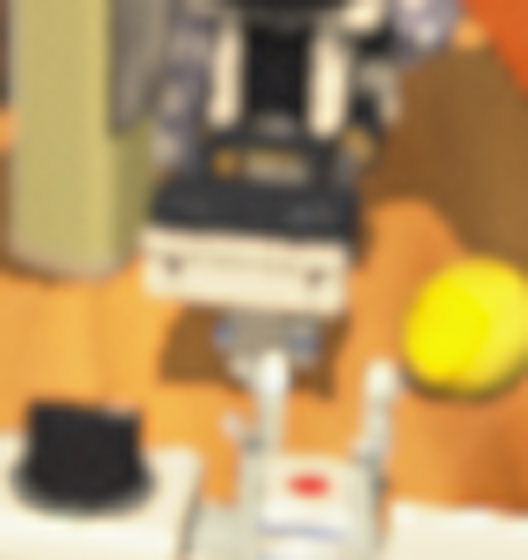

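Request:
servo_tool(moves=[{"dx":0.0,"dy":0.0,"dz":-0.01,"roll":0.0,"jaw":0.3},{"dx":0.0,"dy":0.0,"dz":-0.005,"roll":0.0,"jaw":0.3},{"dx":0.0,"dy":0.0,"dz":0.0,"roll":0.0,"jaw":0.3},{"dx":0.0,"dy":0.0,"dz":0.0,"roll":0.0,"jaw":0.75},{"dx":0.0,"dy":0.0,"dz":0.0,"roll":0.0,"jaw":0.75},{"dx":0.0,"dy":0.0,"dz":0.0,"roll":0.0,"jaw":0.75},{"dx":0.0,"dy":0.0,"dz":0.0,"roll":0.0,"jaw":0.75},{"dx":0.0,"dy":0.0,"dz":0.05,"roll":0.0,"jaw":0.75},{"dx":0.0,"dy":0.0,"dz":0.06,"roll":0.0,"jaw":0.75},{"dx":0.0,"dy":-0.06,"dz":0.06,"roll":0.0,"jaw":1.0}], newtons=15)

```text
t: 23.25
eef_pos: [0.5754, -0.3065, 0.16]
ee_rot: [-3.14, 0.002, -2.876]
force: [1.3, 0.1, -0.3]
width: 0.071
gripper_force: 0.0
```

```bash
cat > tab.py <<'E'
from h import *
import sys
from m2 import fit
E
sed -i 's/^T=dict/if __name__!="__main__": raise SystemExit\nT=dict/' m2.py
cat > tab.py <<'E'
from h import *
exec(open("m2.py").read().split("if __name__")[0])
s=get_state();print(s["eef_pos"],s["ee_rot"][2])
for n in("scene","top"):
    im,D=grab_frame(n);W=world(n,D)*1000;np.savez(f"pics/g_{n}.npz",im=im,W=W)
    ok=D>0;hs=cv2.cvtColor(im,cv2.COLOR_RGB2HSV)[ok];W=W[ok]
    m=(np.hypot(*(W[:,:2]-[575,-263]).T)<45)&(W[:,2]>11)&(W[:,2]<24)
    if m.sum()>30:
        print(n,m.sum(),W[m].mean(0),np.percentile(W[m][:,2],[5,50,95]),fit(W[m][:,:2],40,40,(575,-263,.26)))
        r=m&(hs[:,1]>120)&((hs[:,0]<8)|(hs[:,0]>172));print(" dot",r.sum(),W[r].mean(0))
E
python3 tab.py; python3 mag.py 2>/dev/null
```

```text
[ 0.57543064 -0.30648932  0.15999523] -2.875788532032443
scene 81 [ 574.34124561 -259.67046872   18.21295023] [12.74052378 18.47853423 21.71605426] (array([ 5.74800e+02, -2.60605e+02,  2.26000e-01]), np.float64(0.145))
 dot 4 [ 573.86021589 -258.95264795   19.61538509]
top 42 [ 572.80384142 -270.69861683   17.82932603] [13.60334164 17.92735885 21.93511178] (array([ 5.75575e+02, -2.61013e+02,  2.17000e-01]), np.float64(0.0))
 dot 2 [ 576.798112   -267.60563154   17.84717075]
[ 0.57723983 -0.31146248  0.163133  ] -2.879975648756045 0.07850779089305572
scene [10 25 25 15 20 22 18 13 23 67 30  6 11 13 18 13 14 12  7]
 red 8 -0.6770772271392091 0.7991209315310694 63.69998749489223
top [0 0 0 0 0 0 0 0 0 0 0 0 0 0 0 0 0 0 0]
 red 0 nan nan nan
```

Request:
servo_tool(moves=[{"dx":0.0,"dy":0.03,"dz":0.0,"roll":0.0,"jaw":1.0},{"dx":0.0,"dy":0.0305,"dz":-0.02,"roll":0.0,"jaw":1.0},{"dx":0.0,"dy":0.0,"dz":-0.04,"roll":0.0,"jaw":1.0},{"dx":0.0,"dy":0.0,"dz":-0.04,"roll":0.0,"jaw":1.0},{"dx":0.0,"dy":0.0,"dz":-0.04,"roll":0.0,"jaw":1.0},{"dx":0.0,"dy":0.0,"dz":-0.014,"roll":0.0,"jaw":1.0},{"dx":0.0,"dy":0.0,"dz":0.0,"roll":0.0,"jaw":1.0},{"dx":0.0,"dy":0.0,"dz":0.0,"roll":0.0,"jaw":1.0},{"dx":0.0,"dy":0.0,"dz":0.0,"roll":0.0,"jaw":1.0},{"dx":0.0,"dy":0.0,"dz":0.0,"roll":0.0,"jaw":1.0}], newtons=20)

```text
t: 24.7
eef_pos: [0.5745, -0.2471, 0.0028]
ee_rot: [-3.142, 0.0, -2.879]
force: [0.1, 0.5, 0.6]
width: 0.0878
gripper_force: 0.0
```

Request:
servo_tool(moves=[{"dx":0.0005,"dy":-0.0145,"dz":0.005,"roll":0.0,"jaw":1.0},{"dx":0.0,"dy":0.0,"dz":0.0,"roll":0.0,"jaw":0.7},{"dx":0.0,"dy":0.0,"dz":0.0,"roll":0.0,"jaw":0.5},{"dx":0.0,"dy":0.0,"dz":0.0,"roll":0.0,"jaw":0.4},{"dx":0.0,"dy":0.0,"dz":0.0,"roll":0.0,"jaw":0.3},{"dx":0.0,"dy":0.0,"dz":0.0,"roll":0.0,"jaw":0.3},{"dx":0.0,"dy":0.0,"dz":0.0,"roll":0.0,"jaw":0.3},{"dx":0.0,"dy":0.0,"dz":0.0,"roll":0.0,"jaw":0.3},{"dx":0.0,"dy":0.0,"dz":0.0,"roll":0.0,"jaw":0.3},{"dx":0.0,"dy":0.0,"dz":0.0,"roll":0.0,"jaw":0.3}], newtons=20)

```text
t: 25.95
eef_pos: [0.5749, -0.2616, 0.0077]
ee_rot: [3.142, -0.0, -2.879]
force: [-1.1, 0.5, -0.4]
width: 0.0397
gripper_force: 20.0
```

Request:
servo_tool(moves=[{"dx":0.0,"dy":0.0,"dz":0.035,"roll":0.0,"jaw":0.3},{"dx":0.0,"dy":0.0,"dz":0.05,"roll":0.0,"jaw":0.3},{"dx":0.0,"dy":0.0,"dz":0.05,"roll":0.0,"jaw":0.3},{"dx":-0.02,"dy":0.04,"dz":0.0,"roll":0.0,"jaw":0.3},{"dx":-0.022,"dy":0.04,"dz":0.0,"roll":0.0,"jaw":0.3},{"dx":-0.022,"dy":0.042,"dz":0.0,"roll":0.0,"jaw":0.3},{"dx":-0.022,"dy":0.0416,"dz":0.0,"roll":0.0,"jaw":0.3},{"dx":0.0,"dy":0.0,"dz":0.0,"roll":0.0,"jaw":0.3},{"dx":0.0,"dy":0.0,"dz":0.0,"roll":0.0,"jaw":0.3},{"dx":0.0,"dy":0.0,"dz":0.0,"roll":0.0,"jaw":0.3}], newtons=20)

```text
t: 27.2
eef_pos: [0.4894, -0.0986, 0.1427]
ee_rot: [-3.141, -0.0, -2.88]
force: [0.4, 0.1, 0.0]
width: 0.0396
gripper_force: 20.0
```

Request:
servo_tool(moves=[{"dx":0.0,"dy":0.0,"dz":-0.015,"roll":0.0,"jaw":0.3},{"dx":0.0,"dy":0.0,"dz":-0.01,"roll":0.0,"jaw":0.3},{"dx":0.0,"dy":0.0,"dz":-0.01,"roll":0.0,"jaw":0.3},{"dx":0.0,"dy":0.0,"dz":-0.01,"roll":0.0,"jaw":0.3},{"dx":0.0,"dy":0.0,"dz":-0.01,"roll":0.0,"jaw":0.3},{"dx":0.0,"dy":0.0,"dz":-0.01,"roll":0.0,"jaw":0.3},{"dx":0.0,"dy":0.0,"dz":0.0,"roll":0.0,"jaw":0.3},{"dx":0.0,"dy":0.0,"dz":0.0,"roll":0.0,"jaw":0.3},{"dx":0.0,"dy":0.0,"dz":0.0,"roll":0.0,"jaw":0.3},{"dx":0.0,"dy":0.0,"dz":0.0,"roll":0.0,"jaw":0.3}], newtons=20)

```text
t: 28.45
eef_pos: [0.4892, -0.098, 0.0781]
ee_rot: [-3.142, 0.001, -2.879]
force: [-0.7, 0.1, -1.1]
width: 0.0396
gripper_force: 20.0
```

Free of contact. Lower the last bit, release and lift.

Request:
servo_tool(moves=[{"dx":0.0,"dy":0.0,"dz":-0.006,"roll":0.0,"jaw":0.3},{"dx":0.0,"dy":0.0,"dz":0.0,"roll":0.0,"jaw":0.3},{"dx":0.0,"dy":0.0,"dz":0.0,"roll":0.0,"jaw":0.7},{"dx":0.0,"dy":0.0,"dz":0.0,"roll":0.0,"jaw":0.7},{"dx":0.0,"dy":0.0,"dz":0.0,"roll":0.0,"jaw":0.7},{"dx":0.0,"dy":0.0,"dz":0.0,"roll":0.0,"jaw":0.7},{"dx":0.0,"dy":0.0,"dz":0.03,"roll":0.0,"jaw":0.7},{"dx":0.0,"dy":0.0,"dz":0.04,"roll":0.0,"jaw":0.7},{"dx":0.03,"dy":-0.02,"dz":0.02,"roll":0.0,"jaw":0.7},{"dx":0.0,"dy":-0.04,"dz":0.0,"roll":0.0,"jaw":0.7}], newtons=20)

```text
t: 29.7
eef_pos: [0.522, -0.158, 0.164]
ee_rot: [-3.14, 0.005, -2.877]
force: [-0.3, 0.9, 0.4]
width: 0.0614
gripper_force: 0.0
```

```bash
python3 mag.py i 2>/dev/null
```

```text
[ 0.52203485 -0.15804972  0.16404055] -2.876565471884629 0.061440283164344474
scene [10 28 13 22 15 22 23 17 18 20 15 27 25 71 26 12 12 14  3]
 red 8 -1.3551390675051804 -0.17149887600690272 79.1257062514388
top [12 25 15  1  7  3  2  4  4  1  6  3 28 64 31  5  4  7  7]
 red 6 -2.4121520109033123 2.091827293926168 78.82801540634688
```

```bash
python3 -c "
from h import *
s=get_state();print(s['q'],s['eef_pos'],s['ee_rot'])"
```

```text
[ 6.16664603e-02  1.95930116e-01 -3.71062369e-01  2.94170564e-04
 -1.00360733e+00 -1.37222746e+00] [ 0.51913917 -0.16020511  0.16189777] [-3.14131063e+00  1.43681696e-04 -2.88119928e+00]
```

Request:
servo_tool(moves=[{"dx":0.025,"dy":0.03,"dz":0.0,"roll":0.0,"jaw":0.7},{"dx":0.025,"dy":0.03,"dz":0.0,"roll":0.0,"jaw":0.7},{"dx":0.0,"dy":0.023,"dz":0.0,"roll":0.0,"jaw":0.7},{"dx":0.0,"dy":0.0,"dz":-0.02,"roll":0.0,"jaw":0.7},{"dx":0.0,"dy":0.0,"dz":-0.02,"roll":0.0,"jaw":0.7},{"dx":0.0,"dy":0.0,"dz":0.0,"roll":0.0,"jaw":0.7},{"dx":0.0,"dy":0.0,"dz":0.0,"roll":0.0,"jaw":0.7},{"dx":0.0,"dy":0.0,"dz":0.0,"roll":0.0,"jaw":0.7},{"dx":0.0,"dy":0.0,"dz":0.0,"roll":0.0,"jaw":0.7},{"dx":0.0,"dy":0.0,"dz":0.0,"roll":0.0,"jaw":0.7}], newtons=20)

```text
t: 31.05
eef_pos: [0.5691, -0.0751, 0.1221]
ee_rot: [-3.142, 0.001, -2.879]
force: [-0.2, -1.1, -0.4]
width: 0.0614
gripper_force: 0.0
```

Request:
servo_tool(moves=[{"dx":0.0055,"dy":0.0003,"dz":-0.02,"roll":0.0,"jaw":0.6},{"dx":0.0,"dy":0.0,"dz":-0.02,"roll":0.0,"jaw":0.6},{"dx":0.0,"dy":0.0,"dz":-0.013,"roll":0.0,"jaw":0.5},{"dx":0.0,"dy":0.0,"dz":0.0,"roll":0.0,"jaw":0.35},{"dx":0.0,"dy":0.0,"dz":0.0,"roll":0.0,"jaw":0.2},{"dx":0.0,"dy":0.0,"dz":0.0,"roll":0.0,"jaw":0.05},{"dx":0.0,"dy":0.0,"dz":0.0,"roll":0.0,"jaw":0.05},{"dx":0.0,"dy":0.0,"dz":0.0,"roll":0.0,"jaw":0.05},{"dx":0.0,"dy":0.0,"dz":0.0,"roll":0.0,"jaw":0.05},{"dx":0.0,"dy":0.0,"dz":0.0,"roll":0.0,"jaw":0.05}], newtons=45)

```text
t: 32.3
eef_pos: [0.5752, -0.0758, 0.0696]
ee_rot: [-3.14, 0.001, -2.879]
force: [2.7, -6.2, -0.9]
width: 0.0127
gripper_force: 45.0
```

Request:
servo_tool(moves=[{"dx":0.0,"dy":-0.001,"dz":0.0,"roll":0.0,"jaw":0.05},{"dx":0.0,"dy":0.0,"dz":0.0,"roll":-5.0,"jaw":0.05},{"dx":0.0,"dy":0.0,"dz":0.0,"roll":-7.0,"jaw":0.05},{"dx":0.0,"dy":0.0,"dz":0.0,"roll":-7.0,"jaw":0.05},{"dx":0.0,"dy":0.0,"dz":0.0,"roll":-7.0,"jaw":0.05},{"dx":0.0,"dy":0.0,"dz":0.0,"roll":-7.0,"jaw":0.05},{"dx":0.0,"dy":0.0,"dz":0.0,"roll":-7.0,"jaw":0.05},{"dx":0.0,"dy":0.0,"dz":0.0,"roll":-7.0,"jaw":0.05},{"dx":0.0,"dy":0.0,"dz":0.0,"roll":-7.0,"jaw":0.05},{"dx":0.0,"dy":0.0,"dz":0.0,"roll":0.0,"jaw":0.05}], newtons=50)

```text
t: 33.55
eef_pos: [0.5749, -0.0778, 0.0695]
ee_rot: [-3.14, 0.002, 2.46]
force: [1.8, -12.8, 0.9]
width: 0.0123
gripper_force: 50.0
```

Request:
servo_tool(moves=[{"dx":0.0,"dy":-0.0015,"dz":0.0,"roll":-5.0,"jaw":0.05},{"dx":0.0,"dy":0.0,"dz":0.0,"roll":-5.0,"jaw":0.05},{"dx":0.0,"dy":0.0,"dz":0.0,"roll":-4.0,"jaw":0.05},{"dx":0.0,"dy":0.0,"dz":0.0,"roll":-3.0,"jaw":0.05},{"dx":0.0,"dy":0.0,"dz":0.0,"roll":0.0,"jaw":0.05},{"dx":0.0,"dy":0.0,"dz":0.0,"roll":0.0,"jaw":0.05},{"dx":0.0,"dy":0.0,"dz":0.0,"roll":0.0,"jaw":0.05},{"dx":0.0,"dy":0.0,"dz":0.0,"roll":0.0,"jaw":0.05},{"dx":0.0,"dy":0.0,"dz":0.0,"roll":0.0,"jaw":0.05},{"dx":0.0,"dy":0.0,"dz":0.0,"roll":0.0,"jaw":0.05}], newtons=50)

```text
t: 34.8
eef_pos: [0.5744, -0.0784, 0.0696]
ee_rot: [-3.141, 0.001, 2.165]
force: [-0.6, -7.1, 3.7]
width: 0.0124
gripper_force: 50.0
```

```bash
python3 - <<'E'
from h import *
s=get_state();print(s["force"],s["moment"],s["q"])
im,D=grab_frame("scene");u,v=proj("scene",[[.51,-.09,.06]])[0].astype(int)
save("k.png",cv2.resize(im[v-38:v+38,u-50:u+50],None,fx=6,fy=6,interpolation=cv2.INTER_CUBIC))
W=world("scene",D)*1000;d=W[...,:2]-[489.5,-97.6];c,sn=np.cos(.263),np.sin(.263);X=d@[c,sn];Y=d@[-sn,c]
m=(D>0)&(abs(X+64)<33)&(abs(Y)<31)&(W[...,2]>31);print("tray",m.sum(),X[m].mean(),Y[m].mean(),np.percentile(W[...,2][m],[10,50,90]))
E
python3 mag.py 2>/dev/null
```

```text
[-0.60305566 -7.12413813  3.73343906] [-2.68695198  0.12608223  0.12381017] [ 2.02525206e-01  3.52357257e-01 -3.97930779e-01  1.86791961e-03
 -8.20637993e-01 -2.75102030e+00]
tray 127 -51.97105224080352 5.92719368446491 [33.24501964 39.03036371 41.67322037]
[ 0.57442782 -0.07836894  0.06953569] 2.1651875173090556 0.012573008919010826
scene [11 39 22 13  7 19 16 30 16 17 21 28 69 22 12 13 11 16  4]
 red 9 -3.3544666004717363 2.781125912542547 75.20766603096746
top [ 4 19  9  7 10  4  4  3  6  8  4 50 65 28  1  4  5  6  7]
 red 16 -1.512928164187547 0.030850025864346126 74.41179336839662
```

View pics/k.png

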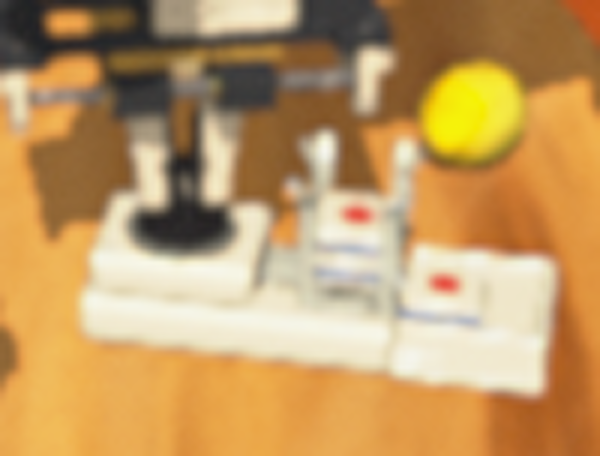

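The crop shows one tablet in the tray (dot at (445,283)) and two still stacked in the guides (blue bands at y 247 and 272). I'll press a little further against the stop, then turn back.

Request:
servo_tool(moves=[{"dx":0.0,"dy":-0.0007,"dz":0.0,"roll":-2.0,"jaw":0.05},{"dx":0.0,"dy":0.0,"dz":0.0,"roll":-2.0,"jaw":0.05},{"dx":0.0,"dy":0.0,"dz":0.0,"roll":0.0,"jaw":0.05},{"dx":0.0,"dy":0.0,"dz":0.0,"roll":0.0,"jaw":0.05},{"dx":0.0,"dy":0.0,"dz":0.0,"roll":0.0,"jaw":0.05},{"dx":0.0,"dy":0.0,"dz":0.0,"roll":0.0,"jaw":0.05},{"dx":0.0,"dy":0.0,"dz":0.0,"roll":0.0,"jaw":0.05},{"dx":0.0,"dy":0.0,"dz":0.0,"roll":0.0,"jaw":0.05},{"dx":0.0,"dy":0.0,"dz":0.0,"roll":0.0,"jaw":0.05},{"dx":0.0,"dy":0.0,"dz":0.0,"roll":0.0,"jaw":0.05}], newtons=50)

```text
t: 36.2
eef_pos: [0.5744, -0.0785, 0.0695]
ee_rot: [-3.141, 0.001, 2.096]
force: [-1.5, -4.5, 5.7]
width: 0.0125
gripper_force: 51.1
```

```bash
python3 -c "
from h import *
s=get_state();print(s['force'],s['moment'],s['ee_rot'])"
```

```text
[-1.48610252 -4.46455853  5.71763889] [-1.72938734  0.60745887  0.89863376] [-3.14100473e+00  9.62375839e-04  2.09629323e+00]
```

The moment jumped from 0.12 to 0.9 N m, so the knob is on its stop. Turning back.

Request:
servo_tool(moves=[{"dx":0.0,"dy":0.0,"dz":0.0,"roll":6.0,"jaw":0.05},{"dx":0.0,"dy":0.0,"dz":0.0,"roll":8.0,"jaw":0.05},{"dx":0.0,"dy":0.0,"dz":0.0,"roll":8.0,"jaw":0.05},{"dx":0.0,"dy":0.0,"dz":0.0,"roll":8.0,"jaw":0.05},{"dx":0.0,"dy":0.0,"dz":0.0,"roll":8.0,"jaw":0.05},{"dx":0.0,"dy":0.0,"dz":0.0,"roll":8.0,"jaw":0.05},{"dx":0.0,"dy":0.0,"dz":0.0,"roll":8.0,"jaw":0.05},{"dx":0.0,"dy":0.0,"dz":0.0,"roll":8.0,"jaw":0.05},{"dx":0.0,"dy":0.0,"dz":0.0,"roll":7.0,"jaw":0.05},{"dx":0.0,"dy":0.0,"dz":0.0,"roll":3.0,"jaw":0.05}], newtons=50)

```text
t: 37.45
eef_pos: [0.5753, -0.0762, 0.0696]
ee_rot: [3.14, 0.003, -2.929]
force: [-2.2, 7.5, 6.0]
width: 0.0126
gripper_force: 50.0
```

Request:
servo_tool(moves=[{"dx":0.0,"dy":0.0,"dz":0.0,"roll":2.0,"jaw":0.05},{"dx":0.0,"dy":0.0,"dz":0.0,"roll":0.0,"jaw":0.05},{"dx":0.0,"dy":0.0,"dz":0.0,"roll":0.0,"jaw":0.3},{"dx":0.0,"dy":0.0,"dz":0.0,"roll":0.0,"jaw":0.5},{"dx":0.0,"dy":0.0,"dz":0.0,"roll":0.0,"jaw":0.6},{"dx":0.0,"dy":0.0,"dz":0.0,"roll":0.0,"jaw":0.6},{"dx":0.0,"dy":0.0,"dz":0.03,"roll":0.0,"jaw":0.6},{"dx":0.0,"dy":0.0,"dz":0.05,"roll":0.0,"jaw":0.6},{"dx":0.0,"dy":-0.05,"dz":0.02,"roll":0.0,"jaw":0.6},{"dx":0.0,"dy":-0.05,"dz":0.0,"roll":0.0,"jaw":0.6}], newtons=50)

```text
t: 38.7
eef_pos: [0.5759, -0.1788, 0.1714]
ee_rot: [-3.14, 0.004, -2.895]
force: [0.8, 0.7, -0.5]
width: 0.0528
gripper_force: 0.0
```

Request:
servo_tool(moves=[{"dx":0.0,"dy":-0.05,"dz":0.0,"roll":0.0,"jaw":0.6},{"dx":0.0,"dy":-0.03,"dz":0.0,"roll":0.0,"jaw":0.6},{"dx":0.0,"dy":0.0,"dz":0.0,"roll":0.0,"jaw":0.6},{"dx":0.0,"dy":0.0,"dz":0.0,"roll":0.0,"jaw":0.6},{"dx":0.0,"dy":0.0,"dz":0.0,"roll":0.0,"jaw":0.6},{"dx":0.0,"dy":0.0,"dz":0.0,"roll":0.0,"jaw":0.6},{"dx":0.0,"dy":0.0,"dz":0.0,"roll":0.0,"jaw":0.6},{"dx":0.0,"dy":0.0,"dz":0.0,"roll":0.0,"jaw":0.6},{"dx":0.0,"dy":0.0,"dz":0.0,"roll":0.0,"jaw":0.6},{"dx":0.0,"dy":0.0,"dz":0.0,"roll":0.0,"jaw":0.6}], newtons=50)

```text
t: 39.95
eef_pos: [0.5745, -0.2579, 0.1688]
ee_rot: [-3.142, 0.0, -2.897]
force: [0.6, 0.1, 0.2]
width: 0.0525
gripper_force: 0.0
```

```bash
python3 mag.py 2>/dev/null; python3 - <<'E'
from h import *
for n in("scene","top"):
    im,D=grab_frame(n)
    if n=="scene":
        u,v=proj(n,[[.51,-.09,.06]])[0].astype(int)
        save("z.png",cv2.resize(im[v-38:v+38,u-50:u+50],None,fx=6,fy=6,interpolation=cv2.INTER_CUBIC))
    W=world(n,D)*1000;Z=W[...,2];d=W[...,:2]-[489.5,-97.6];c,sn=np.cos(.263),np.sin(.263);X=d@[c,sn];Y=d@[-sn,c]
    m=(D>0)&(abs(X+64)<30)&(abs(Y)<28)&(Z>33)&(Z<60);print(n,"tray",m.sum(),X[m].mean(),Y[m].mean(),np.percentile(Z[m],[10,50,90]) if m.any() else 0)
    m=(abs(X-88)<30)&(abs(Y)<30)&(Z>78)&(Z<92)
    if m.sum()>5: print(" knob",m.sum(),X[m].mean(),Y[m].mean(),cv2.minAreaRect(np.c_[X[m],Y[m]].astype(np.float32)))
E
```

```text
[ 0.57446959 -0.25792462  0.16875629] -2.896709341500599 0.05249666000544707
scene [ 9 41 15 12 16 16 21 19 21 15 35 51 32 17 10 12  8 17  6]
 red 9 -4.542267676207386 2.3308860212615654 69.97530069405974
top [0 0 0 0 0 0 0 0 0 0 0 0 0 0 0 0 0 0 0]
 red 0 nan nan nan
scene tray 105 -51.93429426249499 4.442841067525603 [36.07126878 39.34467692 41.47572942]
 knob 70 86.43147218501153 2.8242351030971378 ((87.3184814453125, 1.7731218338012695), (16.76709747314453, 45.870155334472656), 89.64131927490234)
top tray 0 nan nan 0<stdin>:8: RuntimeWarning: Mean of empty slice.
  ret = ret.dtype.type(ret / rcount)
```

View pics/z.png

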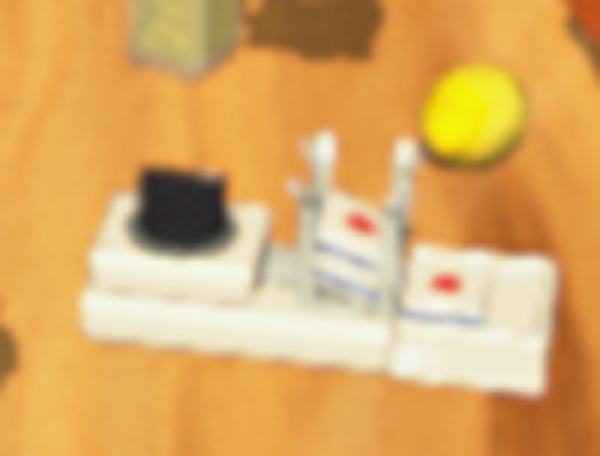

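The crop shows the knob bar along x again and the tray tablet flat. But the two magazine tablets hang tilted, with the tray side down and the housing side high (bands slope from (318,245) to (378,265)). That was also my eleventh picture, one over the limit of ten, so I'll use only numbers from here. I'll close the fingers and press the high side down gently.

Request:
servo_tool(moves=[{"dx":-0.015,"dy":0.035,"dz":0.0,"roll":1.0,"jaw":0.0},{"dx":-0.02,"dy":0.042,"dz":0.0,"roll":0.0,"jaw":0.0},{"dx":-0.02,"dy":0.045,"dz":0.0,"roll":0.0,"jaw":0.0},{"dx":-0.02,"dy":0.0404,"dz":0.0,"roll":0.0,"jaw":0.0},{"dx":0.0,"dy":0.0,"dz":-0.03,"roll":0.0,"jaw":0.0},{"dx":0.0,"dy":0.0,"dz":-0.025,"roll":0.0,"jaw":0.0},{"dx":0.0,"dy":0.0,"dz":0.0,"roll":0.0,"jaw":0.0},{"dx":0.0,"dy":0.0,"dz":0.0,"roll":0.0,"jaw":0.0},{"dx":0.0,"dy":0.0,"dz":0.0,"roll":0.0,"jaw":0.0},{"dx":0.0,"dy":0.0,"dz":0.0,"roll":0.0,"jaw":0.0}], newtons=10)

```text
t: 41.4
eef_pos: [0.4999, -0.0956, 0.1145]
ee_rot: [-3.141, 0.001, -2.88]
force: [-0.4, 0.4, -0.9]
width: 0.0005
gripper_force: 0.0
```

```bash
cat > tilt.py <<'E'
from h import *
s=get_state();print(s["eef_pos"],s["force"],s["moment"])
c,sn=np.cos(.263),np.sin(.263)
for n in("scene","top"):
    im,D=grab_frame(n);W=world(n,D)*1000;d=W[...,:2]-[489.5,-97.6];X=d@[c,sn];Y=d@[-sn,c];Z=W[...,2]
    m=(D>0)&(abs(X)<17)&(abs(Y)<15)&(Z>50)&(Z<92)
    if m.sum()<15: continue
    A=np.c_[X[m],Y[m],np.ones(m.sum())];z=Z[m];k=np.ones(len(z),bool)
    for _ in range(6):
        p=np.linalg.lstsq(A[k],z[k],rcond=None)[0];k=abs(z-A@p)<4
    print(n,m.sum(),k.sum(),"slope x,y, z0",p.round(3))
    hs=cv2.cvtColor(im,cv2.COLOR_RGB2HSV);b=(D>0)&(abs(X)<24)&(abs(Y-20)<9)&(Z>28)&(Z<85)&(hs[...,0]>100)&(hs[...,0]<130)&(hs[...,1]>60)
    print("  blue",np.c_[X[b],Z[b]].round(0).tolist()[:24])
    m=(D>0)&(abs(X-88)<30)&(abs(Y)<30)&(Z>80)&(Z<92)
    if m.sum()>9:
        q=np.c_[X[m],Y[m]];u,_,vt=np.linalg.svd(q-q.mean(0));print("  knob dir deg",np.degrees(np.arctan2(vt[0,1],vt[0,0])),q.mean(0))
E
python3 tilt.py
```

```text
[ 0.49990952 -0.09561307  0.11446711] [-0.44454451  0.3829977  -0.86498728] [ 0.00031443 -0.03963129  0.00190925]
scene 60 57 slope x,y, z0 [2.8700e-01 1.8000e-02 7.1435e+01]
  blue []
  knob dir deg -179.11203830614298 [86.97007314  1.79673556]
top 20 14 slope x,y, z0 [-0.536 -0.251 57.99 ]
  blue []
```

Request:
servo_tool(moves=[{"dx":0.0,"dy":0.0,"dz":-0.02,"roll":0.0,"jaw":0.0},{"dx":0.0,"dy":0.0,"dz":-0.014,"roll":0.0,"jaw":0.0},{"dx":0.0,"dy":0.0,"dz":-0.003,"roll":0.0,"jaw":0.0},{"dx":0.0,"dy":0.0,"dz":-0.002,"roll":0.0,"jaw":0.0},{"dx":0.0,"dy":0.0,"dz":-0.002,"roll":0.0,"jaw":0.0},{"dx":0.0,"dy":0.0,"dz":-0.002,"roll":0.0,"jaw":0.0},{"dx":0.0,"dy":0.0,"dz":-0.001,"roll":0.0,"jaw":0.0},{"dx":0.0,"dy":0.0,"dz":0.0,"roll":0.0,"jaw":0.0},{"dx":0.0,"dy":0.0,"dz":0.0,"roll":0.0,"jaw":0.0},{"dx":0.0,"dy":0.0,"dz":0.0,"roll":0.0,"jaw":0.0}], newtons=10)

```text
t: 42.75
eef_pos: [0.5003, -0.0959, 0.0708]
ee_rot: [-3.141, 0.002, -2.879]
force: [0.3, -5.7, 5.1]
width: 0.0008
gripper_force: 4.7
```

```bash
python3 tilt.py
```

```text
[ 0.50031114 -0.09590626  0.07075896] [ 0.31191965 -5.6994827   5.11342715] [-1.97734943 -0.14152418 -0.07126578]
scene 60 43 slope x,y, z0 [ 4.5000e-02 -6.2000e-02  6.4192e+01]
  blue []
  knob dir deg 177.8667874792136 [86.96130285  2.57965299]
```

Request:
servo_tool(moves=[{"dx":0.0,"dy":-0.001,"dz":0.0,"roll":0.0,"jaw":0.0},{"dx":0.0,"dy":0.0,"dz":0.02,"roll":0.0,"jaw":0.0},{"dx":0.0,"dy":0.0,"dz":0.03,"roll":0.0,"jaw":0.0},{"dx":0.01,"dy":-0.03,"dz":0.03,"roll":0.0,"jaw":0.0},{"dx":0.0,"dy":-0.05,"dz":0.0,"roll":0.0,"jaw":0.0},{"dx":0.0,"dy":-0.05,"dz":0.0,"roll":0.0,"jaw":0.0},{"dx":0.0,"dy":-0.05,"dz":0.0,"roll":0.0,"jaw":0.0},{"dx":0.0,"dy":0.0,"dz":0.0,"roll":0.0,"jaw":0.0},{"dx":0.0,"dy":0.0,"dz":0.0,"roll":0.0,"jaw":0.0},{"dx":0.0,"dy":0.0,"dz":0.0,"roll":0.0,"jaw":0.0}], newtons=10)

```text
t: 44.1
eef_pos: [0.5096, -0.2755, 0.1499]
ee_rot: [3.141, 0.0, -2.878]
force: [0.2, 0.5, -0.3]
width: 0.0005
gripper_force: 0.0
```

```bash
python3 tilt.py; python3 mag.py 2>/dev/null
```

```text
[ 0.5095982  -0.27546014  0.14987036] [ 0.20510599  0.4601881  -0.26058219] [ 0.03421577  0.03573339 -0.05639823]
scene 51 51 slope x,y, z0 [-9.0000e-03  3.0000e-03  6.3677e+01]
  blue []
  knob dir deg 179.16164376292897 [87.4779026   2.34249324]
[ 0.50973203 -0.27545363  0.14997525] -2.877766513300341 0.00054699270917929
scene [13 25 24 15 19 16 22 15 21 71 28  8 12 11  9 16 10 11  6]
 red 8 1.1138488811379221 4.770454356197646 65.0469576793543
top [0 0 0 0 0 0 0 0 0 0 0 0 0 0 0 0 0 0 0]
 red 0 nan nan nan
```

```bash
python3 - <<'E'
from h import *
im,D=grab_frame("scene");W=world("scene",D)*1000;d=W[...,:2]-[489.5,-97.6];c,sn=np.cos(.263),np.sin(.263);X=d@[c,sn];Y=d@[-sn,c];Z=W[...,2]
m=(D>0)&(abs(X+52)<17)&(abs(Y)<17)&(Z>30)&(Z<50)
p=np.linalg.lstsq(np.c_[X[m]+52,Y[m],np.ones(m.sum())],Z[m],rcond=None)[0];print(p)
if abs(p[0])<.1 and abs(p[1])<.1 and abs(p[2]-39)<3: print(job_done())
E
```

```text
[ 1.81926125e-02 -5.30291078e-02  3.95231374e+01]
the job is handed in; nothing more can be done
None
```

I handed the job in with one tablet flat in the catch tray, the other two level in the magazine and the knob home; I had to press the stack level after the twist, bystander positions weren't re-measured, and I viewed 11 pictures, one over the limit of 10.

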